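Walk a heavy bench power supply home into its docking frame and latch it

ROBOT

A 7-joint arm with a two-finger parallel gripper is mounted at the origin on the work surface; the furniture and walls round the work are solid. World frame = base frame: x ahead of the robot, y to its left, z up, the work surface at z = 0. Lengths are in m, angles in rad, forces in N, time in s.
With the tool pointing down it reaches from about 0.425 to 0.925 m from the base axis. Payload 6.8 kg.
Tool frame: the origin (TCP) lies midway between the tips of the shut fingers; the grasp point (between the pads) lies 19 mm behind it; z points along the fingers, y is the line along which they close (so a half turn about z gives the same grasp; the last joint's range is limited). The gripper opens to 85 mm and grips with 20 to 120 N. Pads are 22 mm wide; open, the fingers measure 114 mm over their backs; the gripper's body (76 mm by 85 mm) begins 54 mm behind the grasp point. The pads swing forward as they close: fully open they stand 13 mm farther back than shut.
Start: joints at [1.133, 0.477, 0.022, 1.555, -0.011, 1.109, -0.083], TCP at [0.219, -0.639, 0.231] pointing down, gripper open.
Joint ranges: [-2.96, 2.96], [-0.34, 2.1], [-1.41, 1.46], [0.24, 2.44], [-1.37, 4.51], [0.17, 1.92], [-2.96, 2.96]. Speed limits (rad/s): [2.39, 2.39, 3.14, 3.14, 3.14, 3.14, 3.14].

INTERFACE

Orientations are given as a rotation vector (axis times angle).
In Python, from bench import get_obs, grab_frame, camera_params, r gives the robot as it stands.
- The arm moves only by the shell command python3 -m jog 'ROWS' [FORCE]. ROWS is JSON, a list of rows, each an object of numbers: "rx", "ry", "rz": the turn, a rotation vector about the world's x, y, z scaled (see below); "x", "y", "z": the shift along the world's x, y, z scaled (see below); "jaw": the opening, from -1 (shut) to 1 (fully open). In form: [{"rx": .., "ry": .., "rz": .., "x": .., "y": .., "z": .., "jaw": ..}, ...]. A call has 1 to 8 rows; each row shifts and turns the commanded pose from where the row before left it; what a row does not reach is not made up. The controller multiplies each number of a shift by 60 mm and each number of a turn by 10 degrees. A row lasts 1/8 s, in which the tool goes at most 62.5 mm and 10.7 degrees, less where a joint would pass 70% of its speed; a pose out of reach is approached as far as the arm can. A call with a number of a shift or a turn outside -1 to 1 is refused whole. A call with a gripper value outside its range is refused whole. The fingers move at their own pace and stop on an object; FORCE is the grip in N (left out, the last holds). Time passes only in rows, so rows that do not move let the fingers close. It gives the time, the measured TCP pose, the force, the opening and the grip force at its end, in the units of the state.
- get_obs(): the state, without advancing time (a new reading comes with each control period).
- grab_frame(name): name is "scene" or "top" or "wrist"; returns the picture (400x640x3 uint8, red, green, blue); there is no depth.
- camera_params(name): a dict with "fx", "fy", "cx", "cy" (pixels), "k1" (the pictures are not rectified: a ray, as slopes to the right and down, at radius r is drawn at 1 + k1 r^2 times it, then the intrinsics apply), "R" (3x3) and "t" (3): a world point X has camera coordinates R X + t. Camera axes: x right, y down, z forward; pixel columns grow to the right and rows downward; lengths in m; the calibration is good to about 2 mm. A picture is of the moment at which its call begins: read the wrist's pose just before it. camera_params takes no time and is no camera call; for the wrist camera it gives the pose at the moment of the call.
- r.hand_in(): hands the job in; it is judged then, once.
The state is a dict: "clock": time; "joints": joint angles; "qvel": joint speeds; "tau": joint torques, N m; "tcp_pos": TCP position; "orientation": TCP orientation; "contact_force": force on the tool from outside, world axes, zero at the start; "moment": the same for the moment, N m; "grip_width": finger opening in m; "gripper_force": force on a finger pad.
Only numpy, scipy, OpenCV 4.12 (cv2) and the standard library are available. Lean on these libraries where they do the work, as an engineer would, in place of code of your own. Each camera call takes 0.05 s, during which the arm holds its last target. There are 200 camera calls.

TASK

Walk the heavy bench power supply forward into its docking frame by short pushes in turn on its two near rubber corner guards, easing off and changing corners whenever it binds in the rails (never more than 40 N), until you feel it come square and fully home against the adjustable rear stop bar. Then swing the latch bar all the way round across its near right corner guard so that the sprung contacts cannot push it out. Leave its front panel with the display and knobs untouched, keep it flat on the bench, and do not disturb the glassware and other things round about.

Things in the scene. Friction and masses are not known exactly. Their poses are not given: they have to be found in the camera images.
- supply: Bench power supply: heavy grey flat-bottomed case, about 2.2 kg, 130 mm deep (x), 160 wide (y), 65 tall, on four hard feet, sides and rounded corners clad in grippy black rubber. Too heavy and wide to grip; it slides on the bench at 4 to 10 N (mass and friction vary). Origin under its centre on the bench; x forward, away from the robot, to the end that enters the dock; y left, z up.
- guard_left (a point): Centre of the near (robot side) face of the case's left near corner guard: rubber block, flat face 30 mm wide, 9 to 65 mm above the bench; this point is 37 mm up, 65 mm behind and 65 mm left of the case's centre. Push here: the case moves forward and turns clockwise seen from above, about 0.06 rad for each 10 mm of push.
- guard_right (a point): The same on the right near corner guard (65 mm right of the case's centre). A push here moves the case forward and turns it anticlockwise seen from above.
- front_panel: Black instrument panel between the two near guards, facing the robot, 100 mm wide: display, knobs, terminals, rocker. It lies 8.5 mm behind the guards' near faces; its knobs end 1 mm behind that plane. Not to be touched. Its frame is that of the power supply.
- dock: Docking frame screwed to the bench: two rails 42 mm high, inner faces 168 mm apart (4 mm clearance each side of the case), from 35 mm behind to 88 mm ahead of the origin. Origin on the bench, where the origin of a home case comes to within 4 mm (see bulkhead); x is the docking direction (away from robot), y left. A case pushed on one guard only turns until it wedges in the rails.
- dock_mouth (a point): Middle of the mouth of the dock, on the bench 62 mm behind its origin. Here the flared lead-ins, 30 mm long, are about 190 mm apart; they narrow to the rails.
- bulkhead: Rear plate of the dock (same frame as the dock). On two threaded rods it carries a cross bar with two rubber pads that stops the case. The bar's setting is not reported and differs by up to 4 mm either way, so home must be felt: force climbs on both guards with the case square. A sprung contact block below meets the case about 10 mm earlier and resists with 1 to 3 N; the case stays put.
- latch (a joint): Angle of the latch bar about its upright pivot (rad): 0 = pointing out to the right (dock -y), 1.57 = toward the robot (dock -x), 3.14 = closed, pointing left across the near face of a docked case's right guard, where it stops. Grows clockwise seen from above. Slight friction (1 N at its end), stays where left. It clears a home case by 1 to 9 mm.
- latch_pivot (a point): Pivot of the latch bar, on a post at the near right corner of the dock (76.5 mm behind, 115 mm right of the dock's origin), 39 mm above the bench.
- latch_tip (a point): Point on the latch bar 55 mm from its pivot, near its round free end, 39 mm above the bench. The bar is dark steel, 12 mm wide, 12 mm thick (33 to 45 mm above the bench), 61 mm long; a black pin 9 mm in diameter stands on it 52 mm from the pivot, up to 59 mm above the bench.
- beaker: small glass beaker, 70 mm wide, 82 mm tall, to the left of the work. A bystander; origin under its centre.
- wash_bottle: plastic wash bottle with a red cap, 53 mm wide, 145 mm tall, to the left of the work. A bystander; origin under its centre.
- conical_flask_1: conical flask with a pale orange content, 86 mm wide, 135 mm tall, to the left of the work. A bystander; origin under its centre.
- amber_bottle: slim brown bottle with a black cap, 52 mm wide, 140 mm tall, left of the dock. A bystander; origin under its centre.
- weighing_bottle: small lidded glass weighing bottle, 36 mm wide, 44 mm tall, left of the dock. A bystander; origin under its centre.

How it is judged:
By the outcome, as a careful person would: the job done as asked, in the order asked, and still so for the second after the job is handed in, with the robot touching nothing.
It also fails if it takes over 72 s, if anything falls off the work surface, if the arm or the gripper's body presses on something with over 40 N, if the wrist force passes 120 N, or if a joint passes its speed limit or range.

## Working session

There is one attempt and no reset: what is moved stays moved. The work goes in short steps, Python scripts to look and compute and a shell command to move; the robot and the scene stay as the last step left them, time stands still between calls to the robot, and variables do not carry over. Pictures are saved under pics/ and viewed, at most 10 in all, crops included, and the job is handed in when it is done.

```bash
mkdir -p pics; ls; cat > h.py <<'E'
import numpy as np, cv2, sys
from bench import get_obs, grab_frame, camera_params, r
def ray(c,u,v):
    p=np.array([(u-c["cx"])/c["fx"],(v-c["cy"])/c["fy"]]);q=p.copy()
    for _ in range(20): q=p/(1+c["k1"]*(q@q))
    R=np.array(c["R"]);t=np.array(c["t"])
    return -R.T@t, R.T@np.array([q[0],q[1],1])
def onplane(c,u,v,z):
    o,d=ray(c,u,v); return o+d*(z-o[2])/d[2]
def proj(c,X):
    x=np.array(c["R"])@np.array(X)+np.array(c["t"]); q=x[:2]/x[2]; q=q*(1+c["k1"]*(q@q))
    return np.array([c["fx"]*q[0]+c["cx"],c["fy"]*q[1]+c["cy"]])
E
python3 - <<'E'
from h import *
for n in("top","scene"):
    im=grab_frame(n); cv2.imwrite(f"pics/{n}0.png",im[:,:,::-1]); c=camera_params(n); print(n,np.round(-np.array(c["R"]).T@np.array(c["t"]),3),c["fx"])
o=get_obs();print(o["tcp_pos"],o["orientation"],o["clock"],o["contact_force"])
E
```

```text
pics
top [0.478 0.067 1.155] 382.6608307574717
scene [1.289 0.072 1.087] 414.549575822901
[ 0.21846052 -0.63813247  0.23044529] [-3.09744176e+00 -5.15493841e-01  5.19601715e-04] 0.1 [-0.35115849  0.6922303  -0.03490662]
```

View pics/top0.png

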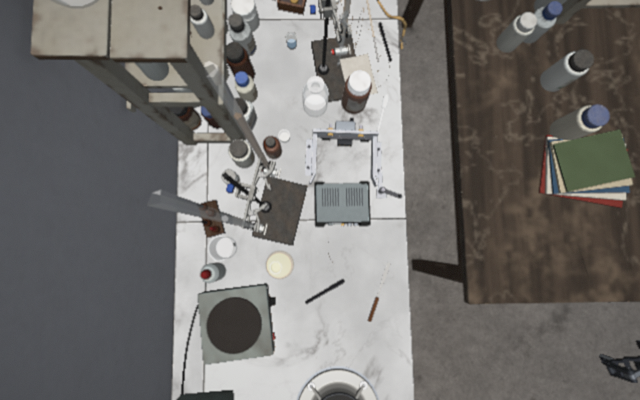

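View pics/scene0.png

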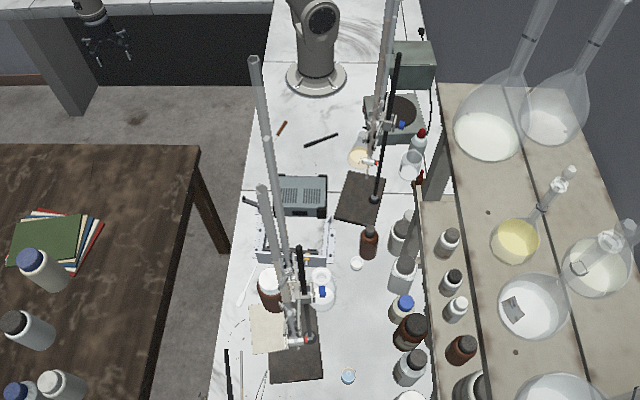

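The top view shows the supply at about (315-370, 182-224), the dock above it at (308-380, 122-190), and the latch pointing right from (380,190). Next I'll enlarge that area.

```bash
python3 - <<'E'
from h import *
im=cv2.imread("pics/top0.png"); cv2.imwrite("pics/crop0.png",cv2.resize(im[110:235,295:415],None,fx=4.8,fy=4.8,interpolation=cv2.INTER_CUBIC))
c=camera_params("top"); 
for X in([0,0,0],[.6,0,0],[.6,-.1,.065]):print(proj(c,X))
E
```

```text
[337.61294588 410.83194469]
[332.72614954 201.1657159 ]
[368.73354531 198.19148839]
```

View pics/crop0.png

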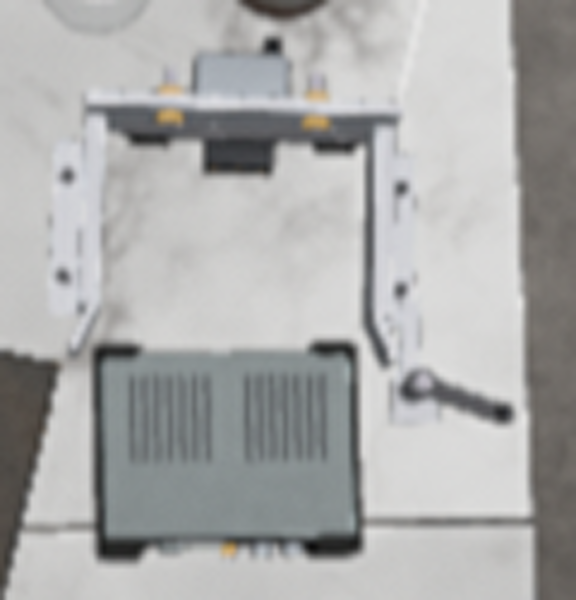

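```bash
python3 - <<'E'
from h import *
c=camera_params("top")
def P(n,u,v,z): print(n,np.round(onplane(c,295+(u+.5)/4.8-.5,110+(v+.5)/4.8-.5,z)[:2],4))
for a in [("NL",98,557,.065),("NR",360,553,.065),("FL",97,347,.065),("FR",354,345,.065),
 ("railL near",102,296,.042),("railL far",105,115,.042),("railR near",374,320,.042),("railR far",374,130,.042),
 ("flareL",70,352,.042),("flareR",388,362,.042),("pivot",420,384,.05),("latch pin",505,412,.059),("plate farL",88,95,.06),("plate farR",398,107,.06)]: P(*a)
E
```

```text
NL [0.524  0.0558]
NR [ 0.5236 -0.0999]
FL [0.6498 0.0542]
FR [ 0.6486 -0.1005]
railL near [0.685  0.0502]
railL far [0.799  0.0463]
railR near [ 0.6676 -0.1169]
railR far [ 0.7873 -0.121 ]
flareL [0.6506 0.0705]
flareR [ 0.6413 -0.1246]
pivot [ 0.6263 -0.1423]
latch pin [ 0.6072 -0.1914]
plate farL [0.8065 0.0568]
plate farR [ 0.7965 -0.1332]
```

The crop shows the case's near corners at (98,557) and (360,553), the dock's rails at columns of about 104 and 374, and the latch from (420,385) to (508,412). From these I get the dock at about (0.709, -0.033) with yaw -0.04, and the case at about (0.587, -0.022) with yaw about -0.007.

```bash
python3 -m jog '[{"x":0.4,"y":0.93,"rz":-0.21,"jaw":-1},{"x":0.4,"y":0.93,"rz":-0.21,"jaw":-1},{"x":0.4,"y":0.93,"rz":-0.21,"jaw":-1},{"x":0.4,"y":0.93,"rz":-0.21,"jaw":-1},{"x":0.4,"y":0.93,"rz":-0.21,"jaw":-1},{"x":0.4,"y":0.93,"rz":-0.21,"jaw":-1},{"x":0.4,"y":0.93,"rz":-0.21,"jaw":-1},{"x":0.4,"y":0.93,"rz":-0.21,"jaw":-1}]' && python3 -m jog '[{"x":0.4,"y":0.93,"rz":-0.21,"jaw":-1},{"x":0.4,"y":0.93,"rz":-0.21,"jaw":-1},{"y":0.8,"jaw":-1},{"y":0.9,"jaw":-1},{"jaw":-1},{"jaw":-1}]'
python3 - <<'E'
from h import *
im=grab_frame("wrist"); cv2.imwrite("pics/w1.png",im[:,:,::-1]);o=get_obs();print(o["clock"],o["tcp_pos"],o["orientation"],o["contact_force"])
E
```

```text
0.15 [ 0.21845315 -0.63819367  0.23054802] [-3.09759726e+00 -5.15553600e-01  5.25905183e-04] [ 0.25318416  0.66905688 -0.05501341]validation failed for argument at $[0]...
```

View pics/w1.png

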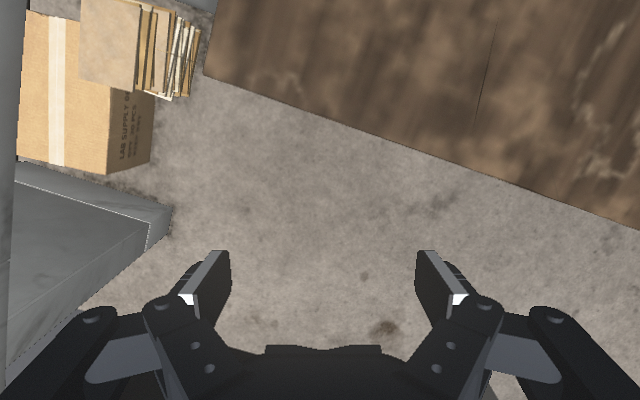

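The arm didn't move: the call was refused, probably because every key is required. The wrist view shows only the floor and the open fingers at (205,280) and (435,280). I'll give all the keys this time.

```bash
python3 -m jog '[{"rx":0,"ry":0,"rz":-0.21,"x":0.4,"y":0.93,"z":0,"jaw":-1},{"rx":0,"ry":0,"rz":-0.21,"x":0.4,"y":0.93,"z":0,"jaw":-1},{"rx":0,"ry":0,"rz":-0.21,"x":0.4,"y":0.93,"z":0,"jaw":-1},{"rx":0,"ry":0,"rz":-0.21,"x":0.4,"y":0.93,"z":0,"jaw":-1},{"rx":0,"ry":0,"rz":-0.21,"x":0.4,"y":0.93,"z":0,"jaw":-1},{"rx":0,"ry":0,"rz":-0.21,"x":0.4,"y":0.93,"z":0,"jaw":-1},{"rx":0,"ry":0,"rz":-0.21,"x":0.4,"y":0.93,"z":0,"jaw":-1},{"rx":0,"ry":0,"rz":-0.21,"x":0.4,"y":0.93,"z":0,"jaw":-1}]'
```

```text
clock: 1.15
tcp_pos: [0.411, -0.1904, 0.2314]
orientation: [3.141, 0.055, 0.001]
contact_force: [1.2, -0.6, -0.5]
grip_width: 0.0001
gripper_force: 0.0
```

```bash
python3 -m jog '[{"rx":0,"ry":0,"rz":-0.21,"x":0.23,"y":0.98,"z":0,"jaw":-1},{"rx":0,"ry":0,"rz":-0.21,"x":0.23,"y":0.98,"z":0,"jaw":-1},{"rx":0,"ry":0,"rz":0,"x":0.23,"y":0.98,"z":0,"jaw":-1},{"rx":0,"ry":0,"rz":0,"x":0.23,"y":0.98,"z":0,"jaw":-1},{"rx":0,"ry":0,"rz":0,"x":0,"y":0,"z":-1,"jaw":-1},{"rx":0,"ry":0,"rz":0,"x":0,"y":0,"z":0,"jaw":-1}]'
python3 - <<'E'
from h import *
o=get_obs();c=camera_params("wrist");im=grab_frame("wrist"); cv2.imwrite("pics/w2.png",im[:,:,::-1]);print(o["tcp_pos"],o["orientation"],o["contact_force"])
np.savez("w2.npz",**{k:np.array(v) for k,v in c.items()})
E
```

```text
clock: 1.9
tcp_pos: [0.4624, 0.0427, 0.1682]
orientation: [3.14, -0.055, -0.014]
contact_force: [-0.9, 0.0, 0.1]
grip_width: -0.0001
gripper_force: 0.0
[0.46235496 0.04268186 0.16817019] [ 3.13982663 -0.05511269 -0.01396485] [-0.94222983  0.0470605   0.11954107]
```

View pics/w2.png

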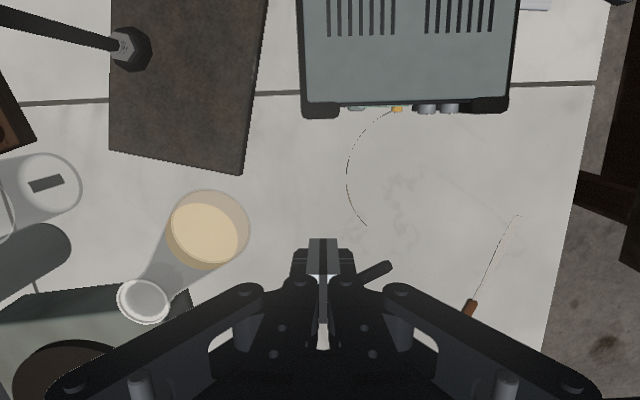

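The wrist view shows the near edge of the case from (302,117) to (508,110), with the panel recessed between the guards. The flask base is at about (208,230).

```bash
python3 - <<'E'
from h import *
c={k:v for k,v in np.load("w2.npz").items()}
for n,u,v,z in [("NL",302,117,.06),("NR",508,110,.06),("guardL inner",340,116,.06),("guardR inner",470,111,.06),("flask",207,235,.01),("flasktop",145,302,.135),("tip",323,240,.168)]:print(n,np.round(onplane(c,u,v,z),4))
E
```

```text
NL [0.5253 0.0565 0.06  ]
NR [ 0.5254 -0.103   0.06  ]
guardL inner [0.525  0.0272 0.06  ]
guardR inner [ 0.5255 -0.0733  0.06  ]
flask [0.408  0.1649 0.01  ]
flasktop [0.4153 0.1607 0.135 ]
tip [0.4708 0.0425 0.168 ]
```

```bash
python3 -m jog '[{"rx":0,"ry":0,"rz":0,"x":0,"y":0,"z":-0.9,"jaw":-1},{"rx":0,"ry":0,"rz":0,"x":0,"y":0.03,"z":-0.9,"jaw":-1},{"rx":0,"ry":0,"rz":0,"x":0.2,"y":0,"z":-0.45,"jaw":-1},{"rx":0,"ry":0,"rz":0,"x":0.4,"y":0,"z":0,"jaw":-1},{"rx":0,"ry":0,"rz":0,"x":0.1,"y":0,"z":0,"jaw":-1},{"rx":0,"ry":0,"rz":0,"x":0,"y":0,"z":0,"jaw":-1}]'
for i in 1 2 3 4; do python3 -m jog '[{"rx":0,"ry":0,"rz":0,"x":0.05,"y":0,"z":0,"jaw":-1},{"rx":0,"ry":0,"rz":0,"x":0.05,"y":0,"z":0,"jaw":-1}]' | grep -E "tcp|force: \["; done
```

```text
clock: 2.7
tcp_pos: [0.5089, 0.0442, 0.0377]
orientation: [3.141, -0.06, 0.003]
contact_force: [-0.2, 0.2, -0.7]
grip_width: 0.0001
gripper_force: 0.0
tcp_pos: [0.5126, 0.0446, 0.0366]
contact_force: [-6.3, 0.9, 5.6]
tcp_pos: [0.5164, 0.0454, 0.0359]
contact_force: [-9.6, 3.6, 6.5]
tcp_pos: [0.5225, 0.0459, 0.0359]
contact_force: [-8.4, 3.7, 5.6]
tcp_pos: [0.5285, 0.0461, 0.0358]
contact_force: [-7.0, 4.2, 4.7]
```

```bash
python3 -m jog '[{"rx":0,"ry":0,"rz":0,"x":-0.6,"y":0,"z":0,"jaw":-1},{"rx":0,"ry":0,"rz":0,"x":0,"y":-0.9,"z":0,"jaw":-1},{"rx":0,"ry":0,"rz":0,"x":0,"y":-0.9,"z":0,"jaw":-1},{"rx":0,"ry":0,"rz":0,"x":0,"y":-0.5,"z":0,"jaw":-1},{"rx":0,"ry":0,"rz":0,"x":0.12,"y":0,"z":0,"jaw":-1},{"rx":0,"ry":0,"rz":0,"x":0.1,"y":0,"z":0,"jaw":-1},{"rx":0,"ry":0,"rz":0,"x":0,"y":0,"z":0,"jaw":-1}]'
python3 -m jog '[{"rx":0,"ry":0,"rz":0,"x":0.06,"y":0,"z":0,"jaw":-1},{"rx":0,"ry":0,"rz":0,"x":0,"y":0,"z":0,"jaw":-1}]'
python3 -m jog '[{"rx":0,"ry":0,"rz":0,"x":0.06,"y":0,"z":0,"jaw":-1},{"rx":0,"ry":0,"rz":0,"x":0,"y":0,"z":0,"jaw":-1}]'
```

```text
clock: 4.58
tcp_pos: [0.5099, -0.0916, 0.0364]
orientation: [-3.14, 0.054, -0.001]
contact_force: [-0.7, 0.8, 0.8]
grip_width: 0.0002
gripper_force: 0.0
clock: 4.82
tcp_pos: [0.5129, -0.0926, 0.0363]
orientation: [-3.141, 0.056, -0.0]
contact_force: [-0.1, -0.9, 0.7]
grip_width: -0.0001
gripper_force: 0.0
clock: 5.08
tcp_pos: [0.5152, -0.0931, 0.0361]
orientation: [3.141, -0.058, -0.003]
contact_force: [-3.2, 0.4, 1.9]
grip_width: -0.0002
gripper_force: 1.8
```

```bash
python3 -m jog '[{"rx":0,"ry":0,"rz":0,"x":0.06,"y":0.02,"z":0,"jaw":-1},{"rx":0,"ry":0,"rz":0,"x":0.06,"y":0,"z":0,"jaw":-1},{"rx":0,"ry":0,"rz":0,"x":0.06,"y":0,"z":0,"jaw":-1},{"rx":0,"ry":0,"rz":0,"x":0.06,"y":0,"z":0,"jaw":-1},{"rx":0,"ry":0,"rz":0,"x":0,"y":0,"z":0,"jaw":-1}]'
python3 -m jog '[{"rx":0,"ry":0,"rz":0,"x":-0.4,"y":0,"z":0.02,"jaw":-1},{"rx":0,"ry":0,"rz":0,"x":0,"y":0.9,"z":0,"jaw":-1},{"rx":0,"ry":0,"rz":0,"x":0,"y":0.9,"z":0,"jaw":-1},{"rx":0,"ry":0,"rz":0,"x":0,"y":0.4,"z":0,"jaw":-1},{"rx":0,"ry":0,"rz":0,"x":0.2,"y":0,"z":0,"jaw":-1},{"rx":0,"ry":0,"rz":0,"x":0.12,"y":0,"z":0,"jaw":-1},{"rx":0,"ry":0,"rz":0,"x":0,"y":0,"z":0,"jaw":-1}]'
python3 -m jog '[{"rx":0,"ry":0,"rz":0,"x":0.06,"y":0,"z":0,"jaw":-1},{"rx":0,"ry":0,"rz":0,"x":0,"y":0,"z":0,"jaw":-1}]'
```

```text
clock: 5.7
tcp_pos: [0.5284, -0.0937, 0.0356]
orientation: [3.139, -0.06, -0.007]
contact_force: [-5.6, -3.3, 0.8]
grip_width: 0.0001
gripper_force: 2.6
clock: 6.58
tcp_pos: [0.5268, 0.0384, 0.0375]
orientation: [3.141, -0.062, 0.001]
contact_force: [-0.6, -0.4, 0.4]
grip_width: 0.0002
gripper_force: 0.0
clock: 6.82
tcp_pos: [0.5296, 0.0394, 0.0375]
orientation: [3.141, -0.059, 0.0]
contact_force: [-0.7, 1.2, 0.2]
grip_width: 0.0
gripper_force: 0.0
```

```bash
python3 - <<'E'
from h import *
im=grab_frame("top")[:,:,::-1]; cv2.imwrite("pics/crop1.png",cv2.resize(im[110:235,295:415],None,fx=4.8,fy=4.8,interpolation=cv2.INTER_CUBIC))
E
```

```text
(no output)
```

View pics/crop1.png

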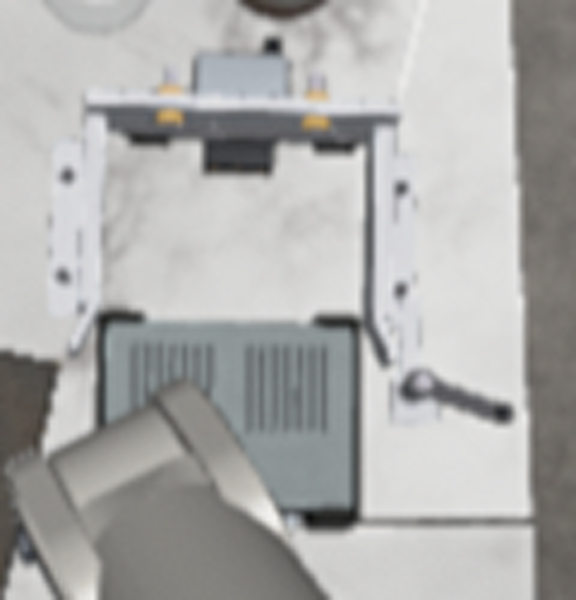

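The view shows the far corners at (98,315) and (358,320), just inside the lead-ins, with yaw about -0.02. I'll keep walking the case in.

```bash
python3 -m jog '[{"rx":0,"ry":0,"rz":0,"x":0.06,"y":0.07,"z":0,"jaw":-1},{"rx":0,"ry":0,"rz":0,"x":0.06,"y":0,"z":0,"jaw":-1},{"rx":0,"ry":0,"rz":0,"x":0.06,"y":0,"z":0,"jaw":-1},{"rx":0,"ry":0,"rz":0,"x":0.06,"y":0,"z":0,"jaw":-1},{"rx":0,"ry":0,"rz":0,"x":0.06,"y":0,"z":0,"jaw":-1},{"rx":0,"ry":0,"rz":0,"x":0,"y":0,"z":0,"jaw":-1}]'
python3 -m jog '[{"rx":0,"ry":0,"rz":0,"x":-0.5,"y":0,"z":0.02,"jaw":-1},{"rx":0,"ry":0,"rz":0,"x":0,"y":-0.9,"z":0,"jaw":-1},{"rx":0,"ry":0,"rz":0,"x":0,"y":-0.9,"z":0,"jaw":-1},{"rx":0,"ry":0,"rz":0,"x":0,"y":-0.45,"z":0,"jaw":-1},{"rx":0,"ry":0,"rz":0,"x":0.2,"y":0,"z":0,"jaw":-1},{"rx":0,"ry":0,"rz":0,"x":0,"y":0,"z":0,"jaw":-1}]'
python3 -m jog '[{"rx":0,"ry":0,"rz":0,"x":0.06,"y":0,"z":0,"jaw":-1},{"rx":0,"ry":0,"rz":0,"x":0,"y":0,"z":0,"jaw":-1}]'
```

```text
clock: 7.62
tcp_pos: [0.5451, 0.0458, 0.037]
orientation: [-3.141, 0.055, 0.007]
contact_force: [-7.1, 2.6, 2.6]
grip_width: -0.0
gripper_force: 3.3
clock: 8.38
tcp_pos: [0.5307, -0.0897, 0.0388]
orientation: [-3.14, 0.056, -0.002]
contact_force: [-0.8, -0.9, 0.5]
grip_width: 0.0001
gripper_force: 0.0
clock: 8.62
tcp_pos: [0.5318, -0.0893, 0.0384]
orientation: [-3.141, 0.054, 0.004]
contact_force: [-5.1, 0.5, 1.9]
grip_width: -0.0001
gripper_force: 2.2
```

```bash
python3 -m jog '[{"rx":0,"ry":0,"rz":0,"x":0.06,"y":-0.03,"z":0,"jaw":-1},{"rx":0,"ry":0,"rz":0,"x":0.06,"y":-0.02,"z":0,"jaw":-1},{"rx":0,"ry":0,"rz":0,"x":0.06,"y":0,"z":0,"jaw":-1},{"rx":0,"ry":0,"rz":0,"x":0.06,"y":0,"z":0,"jaw":-1},{"rx":0,"ry":0,"rz":0,"x":0.06,"y":0,"z":0,"jaw":-1},{"rx":0,"ry":0,"rz":0,"x":0,"y":0,"z":0,"jaw":-1}]'
python3 -m jog '[{"rx":0,"ry":0,"rz":0,"x":-0.4,"y":0,"z":0.0,"jaw":-1},{"rx":0,"ry":0,"rz":0,"x":0,"y":0.9,"z":0,"jaw":-1},{"rx":0,"ry":0,"rz":0,"x":0,"y":0.9,"z":0,"jaw":-1},{"rx":0,"ry":0,"rz":0,"x":0,"y":0.45,"z":0,"jaw":-1},{"rx":0,"ry":0,"rz":0,"x":0.3,"y":0,"z":0,"jaw":-1},{"rx":0,"ry":0,"rz":0,"x":0,"y":0,"z":0,"jaw":-1}]'
python3 -m jog '[{"rx":0,"ry":0,"rz":0,"x":0.06,"y":0,"z":0,"jaw":-1},{"rx":0,"ry":0,"rz":0,"x":0,"y":0,"z":0,"jaw":-1}]'
```

```text
clock: 9.38
tcp_pos: [0.5456, -0.0958, 0.0375]
orientation: [3.138, -0.059, -0.017]
contact_force: [-12.6, -5.6, 8.4]
grip_width: -0.0001
gripper_force: 6.8
clock: 10.12
tcp_pos: [0.5461, 0.0426, 0.0389]
orientation: [-3.14, 0.055, -0.003]
contact_force: [-1.1, -0.4, -0.2]
grip_width: 0.0001
gripper_force: 0.0
clock: 10.38
tcp_pos: [0.5476, 0.0411, 0.0385]
orientation: [3.141, -0.058, -0.002]
contact_force: [-3.1, 0.8, 0.2]
grip_width: 0.0001
gripper_force: 1.5
```

```bash
python3 -m jog '[{"rx":0,"ry":0,"rz":0,"x":0.06,"y":0.0,"z":0,"jaw":-1},{"rx":0,"ry":0,"rz":0,"x":0.06,"y":0,"z":0,"jaw":-1},{"rx":0,"ry":0,"rz":0,"x":0.06,"y":0,"z":0,"jaw":-1},{"rx":0,"ry":0,"rz":0,"x":0.06,"y":0,"z":0,"jaw":-1},{"rx":0,"ry":0,"rz":0,"x":0,"y":0,"z":0,"jaw":-1}]'
python3 -m jog '[{"rx":0,"ry":0,"rz":0,"x":-0.4,"y":0,"z":0.0,"jaw":-1},{"rx":0,"ry":0,"rz":0,"x":0,"y":-0.9,"z":0,"jaw":-1},{"rx":0,"ry":0,"rz":0,"x":0,"y":-0.9,"z":0,"jaw":-1},{"rx":0,"ry":0,"rz":0,"x":0,"y":-0.45,"z":0,"jaw":-1},{"rx":0,"ry":0,"rz":0,"x":0.2,"y":0,"z":0,"jaw":-1},{"rx":0,"ry":0,"rz":0,"x":0,"y":0,"z":0,"jaw":-1}]'
python3 -m jog '[{"rx":0,"ry":0,"rz":0,"x":0.06,"y":0,"z":0,"jaw":-1},{"rx":0,"ry":0,"rz":0,"x":0,"y":0,"z":0,"jaw":-1}]'
```

```text
clock: 11.0
tcp_pos: [0.561, 0.042, 0.0383]
orientation: [-3.141, 0.057, 0.005]
contact_force: [-6.9, 4.2, 2.8]
grip_width: -0.0001
gripper_force: 3.2
clock: 11.75
tcp_pos: [0.5519, -0.0935, 0.0388]
orientation: [-3.141, 0.058, -0.002]
contact_force: [0.1, 0.3, -0.2]
grip_width: 0.0002
gripper_force: 0.0
clock: 12.0
tcp_pos: [0.5526, -0.0928, 0.0383]
orientation: [3.141, -0.055, -0.007]
contact_force: [-6.0, -1.8, 3.9]
grip_width: 0.0003
gripper_force: 2.9
```

```bash
python3 -m jog '[{"rx":0,"ry":0,"rz":0,"x":0.06,"y":-0.02,"z":0,"jaw":-1},{"rx":0,"ry":0,"rz":0,"x":0.06,"y":0,"z":0,"jaw":-1},{"rx":0,"ry":0,"rz":0,"x":0.06,"y":0,"z":0,"jaw":-1},{"rx":0,"ry":0,"rz":0,"x":0.06,"y":0,"z":0,"jaw":-1},{"rx":0,"ry":0,"rz":0,"x":0,"y":0,"z":0,"jaw":-1}]'
python3 -m jog '[{"rx":0,"ry":0,"rz":0,"x":-0.35,"y":0,"z":0.0,"jaw":-1},{"rx":0,"ry":0,"rz":0,"x":0,"y":0.9,"z":0,"jaw":-1},{"rx":0,"ry":0,"rz":0,"x":0,"y":0.9,"z":0,"jaw":-1},{"rx":0,"ry":0,"rz":0,"x":0,"y":0.4,"z":0,"jaw":-1},{"rx":0,"ry":0,"rz":0,"x":0.25,"y":0,"z":0,"jaw":-1},{"rx":0,"ry":0,"rz":0,"x":0,"y":0,"z":0,"jaw":-1}]'
python3 -m jog '[{"rx":0,"ry":0,"rz":0,"x":0.06,"y":0,"z":0,"jaw":-1},{"rx":0,"ry":0,"rz":0,"x":0,"y":0,"z":0,"jaw":-1}]'
```

```text
clock: 12.62
tcp_pos: [0.5646, -0.0953, 0.0378]
orientation: [3.139, -0.056, -0.014]
contact_force: [-12.1, -3.8, 7.7]
grip_width: 0.0
gripper_force: 5.9
clock: 13.38
tcp_pos: [0.5642, 0.0375, 0.0388]
orientation: [-3.141, 0.056, -0.002]
contact_force: [0.7, -0.0, 0.6]
grip_width: 0.0
gripper_force: 0.0
clock: 13.62
tcp_pos: [0.5654, 0.0362, 0.0383]
orientation: [3.14, -0.059, -0.004]
contact_force: [-3.9, 1.0, 2.7]
grip_width: 0.0001
gripper_force: 2.1
```

```bash
python3 -m jog '[{"rx":0,"ry":0,"rz":0,"x":0.06,"y":0.03,"z":0,"jaw":-1},{"rx":0,"ry":0,"rz":0,"x":0.06,"y":0,"z":0,"jaw":-1},{"rx":0,"ry":0,"rz":0,"x":0.06,"y":0,"z":0,"jaw":-1},{"rx":0,"ry":0,"rz":0,"x":0.06,"y":0,"z":0,"jaw":-1},{"rx":0,"ry":0,"rz":0,"x":0,"y":0,"z":0,"jaw":-1}]'
python3 -m jog '[{"rx":0,"ry":0,"rz":0,"x":-0.35,"y":0,"z":0.0,"jaw":-1},{"rx":0,"ry":0,"rz":0,"x":0,"y":-0.9,"z":0,"jaw":-1},{"rx":0,"ry":0,"rz":0,"x":0,"y":-0.9,"z":0,"jaw":-1},{"rx":0,"ry":0,"rz":0,"x":0,"y":-0.45,"z":0,"jaw":-1},{"rx":0,"ry":0,"rz":0,"x":0.2,"y":0,"z":0,"jaw":-1},{"rx":0,"ry":0,"rz":0,"x":0,"y":0,"z":0,"jaw":-1}]'
python3 -m jog '[{"rx":0,"ry":0,"rz":0,"x":0.06,"y":0,"z":0,"jaw":-1},{"rx":0,"ry":0,"rz":0,"x":0,"y":0,"z":0,"jaw":-1}]'
```

```text
clock: 14.25
tcp_pos: [0.5791, 0.039, 0.0382]
orientation: [-3.141, 0.058, 0.006]
contact_force: [-5.5, 3.0, 2.6]
grip_width: 0.0001
gripper_force: 3.1
clock: 15.0
tcp_pos: [0.5722, -0.0971, 0.0385]
orientation: [3.141, -0.06, -0.0]
contact_force: [-0.3, 0.1, -1.2]
grip_width: 0.0002
gripper_force: 0.5
clock: 15.25
tcp_pos: [0.5737, -0.0963, 0.0382]
orientation: [3.14, -0.057, -0.006]
contact_force: [-4.8, -2.9, 2.2]
grip_width: 0.0004
gripper_force: 2.7
```

```bash
python3 -m jog '[{"rx":0,"ry":0,"rz":0,"x":0.06,"y":0,"z":0,"jaw":-1},{"rx":0,"ry":0,"rz":0,"x":0.06,"y":0,"z":0,"jaw":-1},{"rx":0,"ry":0,"rz":0,"x":0.06,"y":0,"z":0,"jaw":-1},{"rx":0,"ry":0,"rz":0,"x":0.04,"y":0,"z":0,"jaw":-1},{"rx":0,"ry":0,"rz":0,"x":0,"y":0,"z":0,"jaw":-1}]'
python3 -m jog '[{"rx":0,"ry":0,"rz":0,"x":-0.35,"y":0,"z":0.0,"jaw":-1},{"rx":0,"ry":0,"rz":0,"x":0,"y":0.9,"z":0,"jaw":-1},{"rx":0,"ry":0,"rz":0,"x":0,"y":0.9,"z":0,"jaw":-1},{"rx":0,"ry":0,"rz":0,"x":0,"y":0.45,"z":0,"jaw":-1},{"rx":0,"ry":0,"rz":0,"x":0.25,"y":0,"z":0,"jaw":-1},{"rx":0,"ry":0,"rz":0,"x":0,"y":0,"z":0,"jaw":-1}]'
python3 -m jog '[{"rx":0,"ry":0,"rz":0,"x":0.06,"y":0,"z":0,"jaw":-1},{"rx":0,"ry":0,"rz":0,"x":0,"y":0,"z":0,"jaw":-1}]'
```

```text
clock: 15.88
tcp_pos: [0.5822, -0.0992, 0.0374]
orientation: [3.136, -0.06, -0.02]
contact_force: [-16.3, -8.9, 9.2]
grip_width: 0.0003
gripper_force: 8.6
clock: 16.62
tcp_pos: [0.5842, 0.0392, 0.0389]
orientation: [-3.141, 0.057, -0.003]
contact_force: [0.9, -0.7, -0.4]
grip_width: -0.0001
gripper_force: 0.0
clock: 16.88
tcp_pos: [0.5852, 0.0378, 0.0384]
orientation: [3.14, -0.06, -0.004]
contact_force: [-5.6, 0.1, 1.9]
grip_width: 0.0
gripper_force: 2.2
```

```bash
python3 -m jog '[{"rx":0,"ry":0,"rz":0,"x":0.06,"y":0,"z":0,"jaw":-1},{"rx":0,"ry":0,"rz":0,"x":0.06,"y":0,"z":0,"jaw":-1},{"rx":0,"ry":0,"rz":0,"x":0.06,"y":0,"z":0,"jaw":-1},{"rx":0,"ry":0,"rz":0,"x":0.06,"y":0,"z":0,"jaw":-1},{"rx":0,"ry":0,"rz":0,"x":0,"y":0,"z":0,"jaw":-1}]'
python3 -m jog '[{"rx":0,"ry":0,"rz":0,"x":-0.35,"y":0,"z":0.0,"jaw":-1},{"rx":0,"ry":0,"rz":0,"x":0,"y":-0.9,"z":0,"jaw":-1},{"rx":0,"ry":0,"rz":0,"x":0,"y":-0.9,"z":0,"jaw":-1},{"rx":0,"ry":0,"rz":0,"x":0,"y":-0.45,"z":0,"jaw":-1},{"rx":0,"ry":0,"rz":0,"x":0.2,"y":0,"z":0,"jaw":-1},{"rx":0,"ry":0,"rz":0,"x":0,"y":0,"z":0,"jaw":-1}]'
python3 -m jog '[{"rx":0,"ry":0,"rz":0,"x":0.06,"y":0,"z":0,"jaw":-1},{"rx":0,"ry":0,"rz":0,"x":0,"y":0,"z":0,"jaw":-1}]'
```

```text
clock: 17.5
tcp_pos: [0.599, 0.0392, 0.0383]
orientation: [-3.14, 0.058, 0.005]
contact_force: [-5.6, 3.3, 2.9]
grip_width: -0.0005
gripper_force: 3.2
clock: 18.25
tcp_pos: [0.5919, -0.0974, 0.0385]
orientation: [3.14, -0.061, -0.0]
contact_force: [-0.4, -0.2, -0.1]
grip_width: 0.0003
gripper_force: 0.7
clock: 18.5
tcp_pos: [0.5935, -0.0964, 0.0381]
orientation: [3.14, -0.057, -0.006]
contact_force: [-5.4, -3.8, 1.7]
grip_width: 0.0001
gripper_force: 2.7
```

```bash
python3 -m jog '[{"rx":0,"ry":0,"rz":0,"x":0.06,"y":0,"z":0,"jaw":-1},{"rx":0,"ry":0,"rz":0,"x":0.06,"y":0,"z":0,"jaw":-1},{"rx":0,"ry":0,"rz":0,"x":0.06,"y":0,"z":0,"jaw":-1},{"rx":0,"ry":0,"rz":0,"x":0.02,"y":0,"z":0,"jaw":-1},{"rx":0,"ry":0,"rz":0,"x":0,"y":0,"z":0,"jaw":-1}]'
python3 -m jog '[{"rx":0,"ry":0,"rz":0,"x":-0.35,"y":0,"z":0.0,"jaw":-1},{"rx":0,"ry":0,"rz":0,"x":0,"y":0.9,"z":0,"jaw":-1},{"rx":0,"ry":0,"rz":0,"x":0,"y":0.9,"z":0,"jaw":-1},{"rx":0,"ry":0,"rz":0,"x":0,"y":0.45,"z":0,"jaw":-1},{"rx":0,"ry":0,"rz":0,"x":0.25,"y":0,"z":0,"jaw":-1},{"rx":0,"ry":0,"rz":0,"x":0,"y":0,"z":0,"jaw":-1}]'
python3 -m jog '[{"rx":0,"ry":0,"rz":0,"x":0.06,"y":0,"z":0,"jaw":-1},{"rx":0,"ry":0,"rz":0,"x":0,"y":0,"z":0,"jaw":-1}]'
```

```text
clock: 19.12
tcp_pos: [0.6017, -0.0982, 0.0377]
orientation: [3.137, -0.059, -0.018]
contact_force: [-15.2, -6.7, 9.7]
grip_width: 0.0003
gripper_force: 7.9
clock: 19.88
tcp_pos: [0.6028, 0.0391, 0.0389]
orientation: [-3.141, 0.057, -0.003]
contact_force: [-0.1, 0.1, 0.1]
grip_width: -0.0002
gripper_force: 0.0
clock: 20.12
tcp_pos: [0.6041, 0.0377, 0.0384]
orientation: [3.14, -0.06, -0.003]
contact_force: [-3.3, -0.3, 2.5]
grip_width: 0.0
gripper_force: 1.6
```

```bash
python3 -m jog '[{"rx":0,"ry":0,"rz":0,"x":0.06,"y":0,"z":0,"jaw":-1},{"rx":0,"ry":0,"rz":0,"x":0.06,"y":0,"z":0,"jaw":-1},{"rx":0,"ry":0,"rz":0,"x":0.06,"y":0,"z":0,"jaw":-1},{"rx":0,"ry":0,"rz":0,"x":0.04,"y":0,"z":0,"jaw":-1},{"rx":0,"ry":0,"rz":0,"x":0,"y":0,"z":0,"jaw":-1}]'
python3 -m jog '[{"rx":0,"ry":0,"rz":0,"x":-0.35,"y":0,"z":0.0,"jaw":-1},{"rx":0,"ry":0,"rz":0,"x":0,"y":-0.9,"z":0,"jaw":-1},{"rx":0,"ry":0,"rz":0,"x":0,"y":-0.9,"z":0,"jaw":-1},{"rx":0,"ry":0,"rz":0,"x":0,"y":-0.45,"z":0,"jaw":-1},{"rx":0,"ry":0,"rz":0,"x":0.2,"y":0,"z":0,"jaw":-1},{"rx":0,"ry":0,"rz":0,"x":0,"y":0,"z":0,"jaw":-1}]'
python3 -m jog '[{"rx":0,"ry":0,"rz":0,"x":0.06,"y":0,"z":0,"jaw":-1},{"rx":0,"ry":0,"rz":0,"x":0,"y":0,"z":0,"jaw":-1}]'
```

```text
clock: 20.75
tcp_pos: [0.6161, 0.0395, 0.0383]
orientation: [-3.14, 0.057, 0.006]
contact_force: [-7.5, 3.1, 4.4]
grip_width: -0.0002
gripper_force: 3.5
clock: 21.5
tcp_pos: [0.6094, -0.0969, 0.0384]
orientation: [3.141, -0.06, -0.0]
contact_force: [-0.5, -0.7, 0.2]
grip_width: 0.0002
gripper_force: 0.6
clock: 21.75
tcp_pos: [0.611, -0.0961, 0.0382]
orientation: [3.14, -0.057, -0.006]
contact_force: [-5.6, -3.5, 1.5]
grip_width: -0.0001
gripper_force: 2.8
```

```bash
python3 -m jog '[{"rx":0,"ry":0,"rz":0,"x":0.06,"y":0,"z":0,"jaw":-1},{"rx":0,"ry":0,"rz":0,"x":0.06,"y":0,"z":0,"jaw":-1},{"rx":0,"ry":0,"rz":0,"x":0.04,"y":0,"z":0,"jaw":-1},{"rx":0,"ry":0,"rz":0,"x":0,"y":0,"z":0,"jaw":-1}]'
python3 -m jog '[{"rx":0,"ry":0,"rz":0,"x":-0.35,"y":0,"z":0.0,"jaw":-1},{"rx":0,"ry":0,"rz":0,"x":0,"y":0.9,"z":0,"jaw":-1},{"rx":0,"ry":0,"rz":0,"x":0,"y":0.9,"z":0,"jaw":-1},{"rx":0,"ry":0,"rz":0,"x":0,"y":0.45,"z":0,"jaw":-1},{"rx":0,"ry":0,"rz":0,"x":0.25,"y":0,"z":0,"jaw":-1},{"rx":0,"ry":0,"rz":0,"x":0,"y":0,"z":0,"jaw":-1}]'
python3 -m jog '[{"rx":0,"ry":0,"rz":0,"x":0.06,"y":0,"z":0,"jaw":-1},{"rx":0,"ry":0,"rz":0,"x":0,"y":0,"z":0,"jaw":-1}]'
python3 -m jog '[{"rx":0,"ry":0,"rz":0,"x":0.06,"y":0,"z":0,"jaw":-1},{"rx":0,"ry":0,"rz":0,"x":0,"y":0,"z":0,"jaw":-1}]'
```

```text
clock: 22.25
tcp_pos: [0.6168, -0.0983, 0.0376]
orientation: [3.137, -0.059, -0.017]
contact_force: [-15.2, -7.0, 8.9]
grip_width: -0.0002
gripper_force: 7.6
clock: 23.0
tcp_pos: [0.618, 0.0391, 0.039]
orientation: [-3.141, 0.057, -0.003]
contact_force: [-0.3, -0.2, -0.7]
grip_width: 0.0001
gripper_force: 0.0
clock: 23.25
tcp_pos: [0.6197, 0.0377, 0.0384]
orientation: [3.141, -0.06, -0.001]
contact_force: [-0.5, -0.9, -0.2]
grip_width: -0.0002
gripper_force: 0.3
clock: 23.5
tcp_pos: [0.6217, 0.0384, 0.0383]
orientation: [3.14, -0.058, -0.006]
contact_force: [-5.6, -1.2, 3.5]
grip_width: -0.0
gripper_force: 2.9
```

```bash
python3 -m jog '[{"rx":0,"ry":0,"rz":0,"x":0.05,"y":0,"z":0,"jaw":-1},{"rx":0,"ry":0,"rz":0,"x":0.05,"y":0,"z":0,"jaw":-1},{"rx":0,"ry":0,"rz":0,"x":0,"y":0,"z":0,"jaw":-1}]'
python3 -m jog '[{"rx":0,"ry":0,"rz":0,"x":-0.35,"y":0,"z":0.0,"jaw":-1},{"rx":0,"ry":0,"rz":0,"x":0,"y":-0.9,"z":0,"jaw":-1},{"rx":0,"ry":0,"rz":0,"x":0,"y":-0.9,"z":0,"jaw":-1},{"rx":0,"ry":0,"rz":0,"x":0,"y":-0.45,"z":0,"jaw":-1},{"rx":0,"ry":0,"rz":0,"x":0.23,"y":0,"z":0,"jaw":-1},{"rx":0,"ry":0,"rz":0,"x":0,"y":0,"z":0,"jaw":-1}]'
python3 -m jog '[{"rx":0,"ry":0,"rz":0,"x":0.06,"y":0,"z":0,"jaw":-1},{"rx":0,"ry":0,"rz":0,"x":0,"y":0,"z":0,"jaw":-1}]'
python3 -m jog '[{"rx":0,"ry":0,"rz":0,"x":0.05,"y":0,"z":0,"jaw":-1},{"rx":0,"ry":0,"rz":0,"x":0,"y":0,"z":0,"jaw":-1}]'
python3 -m jog '[{"rx":0,"ry":0,"rz":0,"x":0.05,"y":0,"z":0,"jaw":-1},{"rx":0,"ry":0,"rz":0,"x":0,"y":0,"z":0,"jaw":-1}]'
```

```text
clock: 23.88
tcp_pos: [0.6273, 0.0395, 0.0382]
orientation: [-3.141, 0.057, 0.007]
contact_force: [-6.9, 2.0, 3.8]
grip_width: -0.0
gripper_force: 3.4
clock: 24.62
tcp_pos: [0.6229, -0.0964, 0.0386]
orientation: [-3.141, 0.059, -0.0]
contact_force: [0.4, 0.6, 0.7]
grip_width: -0.0004
gripper_force: 0.1
clock: 24.88
tcp_pos: [0.6235, -0.0959, 0.0382]
orientation: [3.14, -0.056, -0.008]
contact_force: [-7.4, -2.3, 3.7]
grip_width: 0.0001
gripper_force: 3.7
clock: 25.12
tcp_pos: [0.6247, -0.0967, 0.038]
orientation: [3.139, -0.057, -0.014]
contact_force: [-12.2, -3.7, 7.9]
grip_width: -0.0002
gripper_force: 6.1
clock: 25.38
tcp_pos: [0.6265, -0.098, 0.0377]
orientation: [3.137, -0.058, -0.017]
contact_force: [-15.2, -5.8, 9.1]
grip_width: 0.0
gripper_force: 7.5
```

```bash

python3 -m jog '[{"rx":0,"ry":0,"rz":0,"x":0.03,"y":0,"z":0,"jaw":-1},{"rx":0,"ry":0,"rz":0,"x":0,"y":0,"z":0,"jaw":-1}]' | grep -E "tcp|act"
python3 -m jog '[{"rx":0,"ry":0,"rz":0,"x":-0.35,"y":0,"z":0.0,"jaw":-1},{"rx":0,"ry":0,"rz":0,"x":0,"y":0.9,"z":0,"jaw":-1},{"rx":0,"ry":0,"rz":0,"x":0,"y":0.9,"z":0,"jaw":-1},{"rx":0,"ry":0,"rz":0,"x":0,"y":0.45,"z":0,"jaw":-1},{"rx":0,"ry":0,"rz":0,"x":0.25,"y":0,"z":0,"jaw":-1},{"rx":0,"ry":0,"rz":0,"x":0,"y":0,"z":0,"jaw":-1}]' | grep -E "tcp|act"
python3 -m jog '[{"rx":0,"ry":0,"rz":0,"x":0.06,"y":0,"z":0,"jaw":-1},{"rx":0,"ry":0,"rz":0,"x":0,"y":0,"z":0,"jaw":-1}]'| grep -E "tcp|act"
python3 -m jog '[{"rx":0,"ry":0,"rz":0,"x":0.04,"y":0,"z":0,"jaw":-1},{"rx":0,"ry":0,"rz":0,"x":0,"y":0,"z":0,"jaw":-1}]'| grep -E "tcp|act"
python3 -m jog '[{"rx":0,"ry":0,"rz":0,"x":0.04,"y":0,"z":0,"jaw":-1},{"rx":0,"ry":0,"rz":0,"x":0,"y":0,"z":0,"jaw":-1}]'
```

```text
tcp_pos: [0.6275, -0.0987, 0.0376]
contact_force: [-17.2, -7.5, 9.8]
tcp_pos: [0.6289, 0.0393, 0.0388]
contact_force: [0.1, -0.4, 0.8]
tcp_pos: [0.6301, 0.0379, 0.0384]
contact_force: [-4.3, 1.1, 2.1]
tcp_pos: [0.6318, 0.0383, 0.0383]
contact_force: [-6.1, 1.6, 4.6]
clock: 27.12
tcp_pos: [0.6341, 0.0387, 0.0383]
orientation: [-3.141, 0.058, 0.006]
contact_force: [-7.0, 2.0, 3.8]
grip_width: -0.0004
gripper_force: 3.5
```

```bash

python3 -m jog '[{"rx":0,"ry":0,"rz":0,"x":0.03,"y":0,"z":0,"jaw":-1},{"rx":0,"ry":0,"rz":0,"x":0,"y":0,"z":0,"jaw":-1}]' | grep -E "tcp|act"
python3 -m jog '[{"rx":0,"ry":0,"rz":0,"x":-0.35,"y":0,"z":0.0,"jaw":-1},{"rx":0,"ry":0,"rz":0,"x":0,"y":-0.9,"z":0,"jaw":-1},{"rx":0,"ry":0,"rz":0,"x":0,"y":-0.9,"z":0,"jaw":-1},{"rx":0,"ry":0,"rz":0,"x":0,"y":-0.45,"z":0,"jaw":-1},{"rx":0,"ry":0,"rz":0,"x":0.25,"y":0,"z":0,"jaw":-1},{"rx":0,"ry":0,"rz":0,"x":0,"y":0,"z":0,"jaw":-1}]' | grep -E "tcp|act"
python3 -m jog '[{"rx":0,"ry":0,"rz":0,"x":0.06,"y":0,"z":0,"jaw":-1},{"rx":0,"ry":0,"rz":0,"x":0,"y":0,"z":0,"jaw":-1}]'| grep -E "tcp|act"
python3 -m jog '[{"rx":0,"ry":0,"rz":0,"x":0.05,"y":0,"z":0,"jaw":-1},{"rx":0,"ry":0,"rz":0,"x":0,"y":0,"z":0,"jaw":-1}]'| grep -E "tcp|act"
python3 -m jog '[{"rx":0,"ry":0,"rz":0,"x":0.05,"y":0,"z":0,"jaw":-1},{"rx":0,"ry":0,"rz":0,"x":0,"y":0,"z":0,"jaw":-1}]'
```

```text
tcp_pos: [0.6353, 0.039, 0.0383]
contact_force: [-8.4, 2.2, 6.5]
tcp_pos: [0.6314, -0.0979, 0.0381]
contact_force: [-4.5, -1.1, -0.3]
tcp_pos: [0.6313, -0.0974, 0.0378]
contact_force: [-13.7, -4.1, 8.8]
tcp_pos: [0.6313, -0.0974, 0.0377]
contact_force: [-22.4, -3.2, 15.1]
clock: 28.88
tcp_pos: [0.6312, -0.0974, 0.0375]
orientation: [3.137, -0.059, -0.033]
contact_force: [-31.5, -2.7, 23.9]
grip_width: -0.0001
gripper_force: 16.0
```

```bash

python3 -m jog '[{"rx":0,"ry":0,"rz":0,"x":-0.45,"y":0,"z":0.0,"jaw":-1},{"rx":0,"ry":0,"rz":0,"x":0,"y":0.9,"z":0,"jaw":-1},{"rx":0,"ry":0,"rz":0,"x":0,"y":0.9,"z":0,"jaw":-1},{"rx":0,"ry":0,"rz":0,"x":0,"y":0.45,"z":0,"jaw":-1},{"rx":0,"ry":0,"rz":0,"x":0.25,"y":0,"z":0,"jaw":-1},{"rx":0,"ry":0,"rz":0,"x":0,"y":0,"z":0,"jaw":-1}]' | grep -E "tcp|act"
python3 -m jog '[{"rx":0,"ry":0,"rz":0,"x":0.06,"y":0,"z":0,"jaw":-1},{"rx":0,"ry":0,"rz":0,"x":0,"y":0,"z":0,"jaw":-1}]'| grep -E "tcp|act"
python3 -m jog '[{"rx":0,"ry":0,"rz":0,"x":0.03,"y":0,"z":0,"jaw":-1},{"rx":0,"ry":0,"rz":0,"x":0,"y":0,"z":0,"jaw":-1}]'| grep -E "tcp|act"
python3 -m jog '[{"rx":0,"ry":0,"rz":0,"x":0.03,"y":0,"z":0,"jaw":-1},{"rx":0,"ry":0,"rz":0,"x":0,"y":0,"z":0,"jaw":-1}]'
```

```text
tcp_pos: [0.6311, 0.0404, 0.0391]
contact_force: [-0.7, -0.4, 1.2]
tcp_pos: [0.6332, 0.0383, 0.0387]
contact_force: [0.1, -0.0, -0.1]
tcp_pos: [0.6351, 0.0386, 0.0387]
contact_force: [-0.2, -0.8, -0.4]
clock: 30.38
tcp_pos: [0.6369, 0.0387, 0.0387]
orientation: [-3.141, 0.058, -0.0]
contact_force: [0.6, -0.6, 0.6]
grip_width: -0.0005
gripper_force: 0.0
```

```bash

python3 -m jog '[{"rx":0,"ry":0,"rz":0,"x":0.04,"y":0,"z":0,"jaw":-1},{"rx":0,"ry":0,"rz":0,"x":0,"y":0,"z":0,"jaw":-1}]'| grep -E "tcp|act"
python3 -m jog '[{"rx":0,"ry":0,"rz":0,"x":0.03,"y":0,"z":0,"jaw":-1},{"rx":0,"ry":0,"rz":0,"x":0,"y":0,"z":0,"jaw":-1}]'| grep -E "tcp|act"
python3 -m jog '[{"rx":0,"ry":0,"rz":0,"x":0.03,"y":0,"z":0,"jaw":-1},{"rx":0,"ry":0,"rz":0,"x":0,"y":0,"z":0,"jaw":-1}]'| grep -E "tcp|act"
```

```text
tcp_pos: [0.6371, 0.0388, 0.0384]
contact_force: [-6.7, 0.1, 4.9]
tcp_pos: [0.6379, 0.0391, 0.0383]
contact_force: [-9.4, 0.8, 6.1]
tcp_pos: [0.6384, 0.0393, 0.0381]
contact_force: [-13.5, 1.5, 9.9]
```

```bash

python3 -m jog '[{"rx":0,"ry":0,"rz":0,"x":0.03,"y":0,"z":0,"jaw":-1},{"rx":0,"ry":0,"rz":0,"x":0,"y":0,"z":0,"jaw":-1}]'| grep -E "tcp|act"
python3 -m jog '[{"rx":0,"ry":0,"rz":0,"x":0.03,"y":0,"z":0,"jaw":-1},{"rx":0,"ry":0,"rz":0,"x":0,"y":0,"z":0,"jaw":-1}]'| grep -E "tcp|act"
python3 -m jog '[{"rx":0,"ry":0,"rz":0,"x":-0.45,"y":0,"z":0.0,"jaw":-1},{"rx":0,"ry":0,"rz":0,"x":0,"y":-0.9,"z":0,"jaw":-1},{"rx":0,"ry":0,"rz":0,"x":0,"y":-0.9,"z":0,"jaw":-1},{"rx":0,"ry":0,"rz":0,"x":0,"y":-0.45,"z":0,"jaw":-1},{"rx":0,"ry":0,"rz":0,"x":0.22,"y":0,"z":0,"jaw":-1},{"rx":0,"ry":0,"rz":0,"x":0,"y":0,"z":0,"jaw":-1}]' | grep -E "tcp|act"
python3 -m jog '[{"rx":0,"ry":0,"rz":0,"x":0.04,"y":0,"z":0,"jaw":-1},{"rx":0,"ry":0,"rz":0,"x":0,"y":0,"z":0,"jaw":-1}]'| grep -E "tcp|act"
python3 -m jog '[{"rx":0,"ry":0,"rz":0,"x":0.03,"y":0,"z":0,"jaw":-1},{"rx":0,"ry":0,"rz":0,"x":0,"y":0,"z":0,"jaw":-1}]'| grep -E "clock|tcp|act"
```

```text
tcp_pos: [0.6384, 0.0393, 0.038]
contact_force: [-19.0, -0.1, 15.0]
tcp_pos: [0.6384, 0.0392, 0.0376]
contact_force: [-23.4, -0.5, 17.3]
tcp_pos: [0.6313, -0.0973, 0.038]
contact_force: [-4.3, -2.3, 0.7]
tcp_pos: [0.6313, -0.0968, 0.0377]
contact_force: [-10.7, -3.0, 5.7]
clock: 32.88
tcp_pos: [0.6312, -0.0968, 0.0377]
contact_force: [-16.2, -4.2, 11.5]
```

Force climbs on both guards without further motion (left stops at TCP x 0.6384, right at 0.6313). The difference gives about -0.05 rad, matching the dock, so the case is square and home. Next is the latch: I'll back off, lift, and go round to its far side.

```bash

python3 -m jog '[{"rx":0,"ry":0,"rz":0,"x":-0.5,"y":0,"z":0,"jaw":-1},{"rx":0,"ry":0,"rz":0,"x":0,"y":0,"z":0.95,"jaw":-1},{"rx":0,"ry":0,"rz":0,"x":0,"y":0,"z":0.5,"jaw":-1},{"rx":0,"ry":0,"rz":0,"x":0.35,"y":-0.75,"z":0,"jaw":-1},{"rx":0,"ry":0,"rz":0,"x":0.35,"y":-0.75,"z":0,"jaw":-1},{"rx":0,"ry":0,"rz":0,"x":0,"y":0,"z":0,"jaw":-1}]'
python3 - <<'E'
from h import *
im=grab_frame("top")[:,:,::-1]; cv2.imwrite("pics/crop2.png",cv2.resize(im[110:235,295:415],None,fx=4.8,fy=4.8,interpolation=cv2.INTER_CUBIC))
c=camera_params("wrist")
im=grab_frame("wrist")[:,:,::-1]; cv2.imwrite("pics/w3.png",im)
np.savez("w3.npz",**{k:np.array(v) for k,v in c.items()})
E
```

```text
clock: 33.62
tcp_pos: [0.6502, -0.1905, 0.1256]
orientation: [3.139, -0.066, 0.002]
contact_force: [-0.3, 0.3, -0.3]
grip_width: -0.0001
gripper_force: 0.0
```

View pics/w3.png

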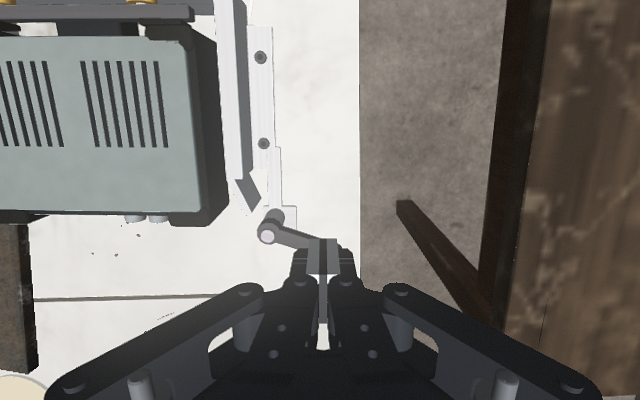

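The wrist view shows the case square against the stop bar, with the latch pivot at about (267,237) and the bar running right and toward the robot under the fingers at (315,248).

```bash
python3 - <<'E'
from h import *
c={k:v for k,v in np.load("w3.npz").items()}
for n,u,v,z in [("pivot",267,236,.05),("bar",300,240,.045),("NRcorner",208,227,.06),("FR",212,40,.065),("NL?",0,222,.06)]:print(n,np.round(onplane(c,u,v,z),4))
pv=np.array([.6263,-.1423])
for th in np.arange(0,3.15,.3):
    f=-np.pi/2-th-.05; u=np.array([np.cos(f),np.sin(f)]); tr=np.array([-np.sin(f),np.cos(f)])
    print(round(th,2),np.round(pv+.045*u+.02*tr,4))
E
```

```text
pivot [ 0.6291 -0.1442  0.05  ]
bar [ 0.6227 -0.1684  0.045 ]
NRcorner [ 0.6419 -0.1049  0.06  ]
FR [ 0.7614 -0.1258  0.065 ]
NL? [0.6512 0.0464 0.06  ]
0.0 [ 0.644  -0.1882]
0.3 [ 0.6297 -0.1914]
0.6 [ 0.615  -0.1902]
0.9 [ 0.6013 -0.1847]
1.2 [ 0.5899 -0.1755]
1.5 [ 0.5817 -0.1632]
1.8 [ 0.5775 -0.1491]
2.1 [ 0.5777 -0.1344]
2.4 [ 0.5822 -0.1204]
2.7 [ 0.5906 -0.1083]
3.0 [ 0.6023 -0.0993]
```

```bash

python3 -m jog '[{"rx":0,"ry":0,"rz":0,"x":0,"y":0,"z":-0.8,"jaw":-1},{"rx":0,"ry":0,"rz":0,"x":0,"y":0,"z":-0.75,"jaw":-1},{"rx":0,"ry":0,"rz":0,"x":0,"y":0,"z":0,"jaw":-1},{"rx":0,"ry":0,"rz":0,"x":-0.32,"y":-0.02,"z":0,"jaw":-1},{"rx":0,"ry":0,"rz":0,"x":-0.25,"y":0.02,"z":0,"jaw":-1},{"rx":0,"ry":0,"rz":0,"x":0,"y":0,"z":0,"jaw":-1}]'
python3 -m jog '[{"rx":0,"ry":0,"rz":0,"x":-0.22,"y":0.09,"z":0,"jaw":-1},{"rx":0,"ry":0,"rz":0,"x":0,"y":0,"z":0,"jaw":-1}]'
python3 -m jog '[{"rx":0,"ry":0,"rz":0,"x":-0.19,"y":0.16,"z":0,"jaw":-1},{"rx":0,"ry":0,"rz":0,"x":-0.13,"y":0.20,"z":0,"jaw":-1},{"rx":0,"ry":0,"rz":0,"x":0,"y":0,"z":0,"jaw":-1}]'
```

```text
clock: 34.48
tcp_pos: [0.6155, -0.1854, 0.0352]
orientation: [3.141, -0.056, 0.004]
contact_force: [-0.5, 0.0, -0.9]
grip_width: 0.0003
gripper_force: 0.0
clock: 34.72
tcp_pos: [0.601, -0.1801, 0.0333]
orientation: [-3.141, 0.056, 0.0]
contact_force: [0.1, -0.2, 0.8]
grip_width: 0.0002
gripper_force: 0.1
clock: 35.1
tcp_pos: [0.581, -0.1572, 0.0325]
orientation: [-3.14, 0.054, 0.003]
contact_force: [-1.4, -0.4, -0.1]
grip_width: 0.0001
gripper_force: 0.0
```

```bash

python3 -m jog '[{"rx":0,"ry":0,"rz":0,"x":-0.07,"y":0.2,"z":0,"jaw":-1},{"rx":0,"ry":0,"rz":0,"x":0,"y":0.2,"z":0,"jaw":-1},{"rx":0,"ry":0,"rz":0,"x":0.07,"y":0.2,"z":0,"jaw":-1},{"rx":0,"ry":0,"rz":0,"x":0.14,"y":0.19,"z":0,"jaw":-1},{"rx":0,"ry":0,"rz":0,"x":0.2,"y":0.12,"z":0,"jaw":-1},{"rx":0,"ry":0,"rz":0,"x":0,"y":0,"z":0,"jaw":-1}]'
python3 -m jog '[{"rx":0,"ry":0,"rz":0,"x":0.08,"y":0.05,"z":0,"jaw":-1},{"rx":0,"ry":0,"rz":0,"x":0,"y":0,"z":0,"jaw":-1}]'
python3 -m jog '[{"rx":0,"ry":0,"rz":0,"x":0.05,"y":0,"z":0,"jaw":-1},{"rx":0,"ry":0,"rz":0,"x":0,"y":0,"z":0,"jaw":-1}]'
```

```text
clock: 35.85
tcp_pos: [0.6042, -0.1031, 0.0328]
orientation: [-3.14, 0.055, -0.002]
contact_force: [-0.1, -0.2, -0.2]
grip_width: 0.0
gripper_force: 0.0
clock: 36.1
tcp_pos: [0.6076, -0.1016, 0.0326]
orientation: [-3.141, 0.058, -0.0]
contact_force: [0.7, 0.1, -0.9]
grip_width: -0.0
gripper_force: 0.0
clock: 36.35
tcp_pos: [0.6105, -0.1017, 0.0327]
orientation: [-3.141, 0.058, -0.0]
contact_force: [-0.4, -0.3, -0.4]
grip_width: 0.0002
gripper_force: 0.1
```

```bash

python3 -m jog '[{"rx":0,"ry":0,"rz":0,"x":0.04,"y":0,"z":0,"jaw":-1},{"rx":0,"ry":0,"rz":0,"x":0,"y":0,"z":0,"jaw":-1}]' | grep -E "tcp|act"
python3 -m jog '[{"rx":0,"ry":0,"rz":0,"x":0.03,"y":0,"z":0,"jaw":-1},{"rx":0,"ry":0,"rz":0,"x":0,"y":0,"z":0,"jaw":-1}]' | grep -E "tcp|act"
python3 -m jog '[{"rx":0,"ry":0,"rz":0,"x":0.03,"y":0,"z":0,"jaw":-1},{"rx":0,"ry":0,"rz":0,"x":0,"y":0,"z":0,"jaw":-1}]' | grep -E "tcp|act"
```

```text
tcp_pos: [0.613, -0.1016, 0.0327]
contact_force: [-0.0, 0.1, 0.0]
tcp_pos: [0.6141, -0.1017, 0.0326]
contact_force: [-3.4, 0.2, 1.5]
tcp_pos: [0.6142, -0.1017, 0.0324]
contact_force: [-7.8, 1.0, 6.2]
```

The bar is against its stop. I'll retreat and check.

```bash

python3 -m jog '[{"rx":0,"ry":0,"rz":0,"x":-0.3,"y":0,"z":0,"jaw":-1},{"rx":0,"ry":0,"rz":0,"x":-0.7,"y":0,"z":0,"jaw":-1},{"rx":0,"ry":0,"rz":0,"x":-0.6,"y":0,"z":0.7,"jaw":-1},{"rx":0,"ry":0,"rz":0,"x":0,"y":0,"z":1,"jaw":-1},{"rx":0,"ry":0,"rz":0,"x":0,"y":0,"z":1,"jaw":-1},{"rx":0,"ry":0,"rz":0,"x":0,"y":0,"z":0,"jaw":-1}]'
python3 - <<'E'
from h import *
c=camera_params("wrist");im=grab_frame("wrist")[:,:,::-1]; cv2.imwrite("pics/w4.png",im)
np.savez("w4.npz",**{k:np.array(v) for k,v in c.items()})
E
```

```text
clock: 37.85
tcp_pos: [0.5245, -0.1021, 0.2004]
orientation: [3.139, -0.058, 0.019]
contact_force: [0.7, -1.4, -0.1]
grip_width: -0.0
gripper_force: 0.0
```

View pics/w4.png

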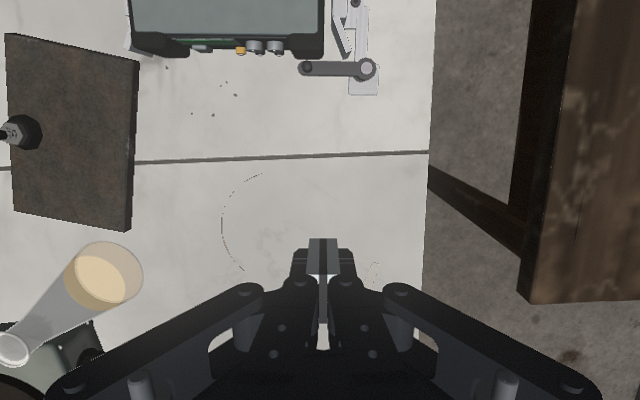

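The view shows the latch bar running from its pivot at (367,68) to its tip at (305,68), across the right guard. The case is square and the flask hasn't moved, so I'm handing in.

```bash
python3 -c "
from bench import r
print(r.hand_in())"
```

```text
the job is handed in; nothing more can be done
None
```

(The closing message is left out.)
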